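# Throw the guarded toggle of the die-heater supply

## Robot

A 6-joint arm with a two-finger parallel gripper is mounted at the origin on a cart in front of the work surface, level with it; the furniture and walls round the work are solid. World frame = base frame: x ahead of the robot, y to its left, z up, the work surface at z = 0. Lengths are in m, angles in degrees, forces in N, time in s.
With the tool pointing down it reaches from about 0.25 to 0.725 m from the base axis. Payload 9.7 kg.
Tool frame: the origin (TCP) lies between the finger pads; the fingertips stand 19 mm ahead of it and the grasp point (between the pads) is the TCP; z points along the fingers, y is the line along which they close (so a half turn about z gives the same grasp; the last joint's range is limited). The gripper opens to 85 mm and grips with 20 to 120 N. Pads are 22 mm wide; open, the fingers measure 114 mm over their backs; the gripper's body (76 mm by 85 mm) begins 54 mm behind the grasp point. The pads swing forward as they close: fully open they stand 13 mm farther back than shut.
Start: joints at [72.307, 4.979, 10.078, 95.1, 0, 90], TCP at [0.167, 0.524, 0.25] pointing down, gripper open.
Joint ranges: [-179.16, 179.16], [-48.56, 103.87], [-65.8, 70.77], [-126.05, 130.52], [-82.76, 87.17], [-180, 180]. Speed limits (degrees/s): [127.2, 127.2, 147.25, 180, 180, 180].

## Interface

Orientations are given as [roll, pitch, yaw] about the fixed x, y, z axes, in that order (R = Rz(yaw) Ry(pitch) Rx(roll)).
In Python, from workcell import telemetry, camera, calibration, workorder gives the robot as it stands.
- The arm moves only by the tool play_rows, never from a script. Its argument "increments" is a list of rows, each a list of 3 entries, a list of its own where there are three numbers: the shift along the tool's x, y, z in mm, then the turn, a rotation vector about the tool's x, y, z in degrees, then the closure, from 0 (fully open) to 1 (shut). In form: [[[x, y, z], [ax, ay, az], jaw], ...]. A call has 1 to 20 rows; each row is the pose to reach, as a shift and turn from the pose commanded when the call began, along the tool's axes at that moment; what a row does not reach only later rows make up. A row lasts 1/10 s, in which the tool goes at most 50 mm and 8.59 degrees, less where a joint would pass 70% of its speed; a pose out of reach is approached as far as the arm can. A call with a gripper value outside its range is refused whole. The fingers move at their own pace and stop on an object; "grip_force" is the grip in N (left out, the last holds). Time passes only in rows, so rows that repeat a pose let the fingers close. It gives the time, the measured TCP pose, the force, the opening and the grip force at its end, in the units of the state.
- telemetry.get_obs(): the state, without advancing time (a new reading comes with each control period).
- camera(name): name is "scene" or "top" or "wrist"; returns (picture, depth): 400x640x3 uint8, red, green, blue; 400x640 float32, m along the optical axis (not along the pixel's ray), 0 where there is no reading.
- calibration(name): a dict with "vertical_fov" (degrees; the focal length in pixels is half the picture's height over the tangent of half this angle, whatever the lens; pixels are square), "cx", "cy" (the principal point, pixels), "rvec" (rotation vector, rad) and "tvec" (3), from world to camera coordinates, as OpenCV has them; the wrist camera has in their place "hand_eye" (4x4, takes a point from camera to tool coordinates, whose origin is the TCP and whose axes are the flange's). Camera axes: x right, y down, z forward; pixel columns grow to the right and rows downward; lengths in m; the calibration is good to about 2 mm. A picture is of the moment at which its call begins: read the wrist's pose just before it. calibration takes no time and is no camera call.
- workorder.job_done(): hands the job in; it is judged then, once.
The state is a dict: "time": time; "q": joint angles; "qd": joint speeds; "joint_efforts": joint torques, N m; "ee_pos": TCP position; "tcp_rot": TCP orientation; "wrist_force": force on the tool from outside, world axes, zero at the start; "torque": the same for the moment, N m; "opening": finger opening in m; "grasp_force": force on a finger pad.
Only numpy, scipy, OpenCV 4.12 (cv2) and the standard library are available. Lean on these libraries where they do the work, as an engineer would, in place of code of your own. Each camera call takes 0.05 s, during which the arm holds its last target. There are 200 camera calls.

## Task

Switch on the grey heater supply box: with a fingertip lift its hinged red guard by the front lip, and while the guard is held up push the toggle beneath it fully over to the side of the guard's hinge. Then take the finger away so that the guard drops shut again over the switched-on toggle. Do not move or pick up the bushing, the black puck or the brass fitting that stand round the box.

Things in the scene. Friction and masses are not known exactly. Their poses are not given: they have to be found in the camera images.
- supply_box: grey switch box screwed to the table (cannot move), 100 (x) x 120 (y) x 75 mm high; on top under the guard a 4 mm bezel plate (surface z 79 mm). Origin: centre of its underside; x from its front (the lip side, which faces to the robot's right) to its back, y left, z up. Front face at x -50 mm. Feet 7 mm high reach y +-78 mm. Behind the guard a green lamp and a black fuse holder, 12 mm high.
- lip_edge (a point): middle of the lower front edge of the guard's lip, 65 mm from the hinge axis; moves with the guard. Shut, it is at x -65, y 0, z 80.5 mm of the box. The lip is 50 mm wide (y), 3 mm thick, sticks out 14 mm from the guard's front wall and overhangs the box's front face by 15 mm, with free space below. A finger tilted some 30 degrees, its tip towards the hinge, gets under it.
- guard_hinge (a point): hinge axis of the guard (fixed, along the box's y), at x 0, y 0, z 80 mm of the box.
- guard (a joint): angle of the red plastic guard: 0 shut, grows as the lip goes up and back, stop at 1.45 rad. A hood 51 mm long (hinge to front wall), 50 mm wide, 43 mm tall, open below, 50 g. A light spring (0.02 Nm shut, 0.035 Nm open) shuts it whenever it is let go; it does not stay open by itself. It can rest on a finger and slides along it.
- toggle (a joint): angle of the metal toggle under the guard: 0 off (leaning 0.3 rad towards the lip), 0.6 rad fully on (leaning 0.3 rad towards the hinge), stops at both ends; starts between 0 and 0.08. It stays where it is left; about 1.2 N at its tip moves it. The guard shuts freely over it in either position.
- toggle_tip (a point): centre of the 10 mm ball on the end of the toggle, 32 mm from its pivot, which is at x -30, y 0, z 80 mm of the box (axis along the box's y). Off, the ball is at x -39, z 111 mm of the box; fully on, at x -21, z 111 mm; upright, at z 112 mm.
- bushing: loose brass-coloured bushing, 36 mm across, 30 mm high, beside the box on its +y side; origin: centre of its underside. To be left alone.
- puck: loose black round heater puck, 68 mm across, 26 mm high, off the box's front corner on its -y side; origin: centre of its underside. To be left alone.
- fitting: loose brass fitting lying on the table, 52 x 24 x 21 mm, behind the box; origin: centre of its underside. To be left alone.
Not all that is in view belongs to the job. Of the things that look like the supply_box, take the one that is nearest to the robot's base at the start.

How it is judged:
By the outcome, as a careful person would: the job done as asked, in the order asked, and still so for the second after the job is handed in, with the robot touching nothing.
It also fails if it takes over 32 s, if anything falls off the work surface, if the arm or the gripper's body presses on something with over 40 N, if the wrist force passes 120 N, or if a joint passes its speed limit or range.

## Working session

There is one attempt and no reset: what is moved stays moved. The work goes in short steps, Python scripts to look and compute and a tool call to move; the robot and the scene stay as the last step left them, time stands still between calls to the robot, and variables do not carry over. Pictures are saved under pics/ and viewed, at most 10 in all, crops included, and the job is handed in when it is done.

Besides the shell and the picture viewer there is one more tool, called after "Emit:" by a JSON object that holds its "fn" and its "kwargs". play_rows: Moves the arm, as the interface text tells. Its arguments: {"type":"object","properties":{"increments":{"type":"array"},"grip_force":{"type":"number"}},"required":["increments"]}

```bash
mkdir -p pics; ls; cat > h.py <<'E'
import numpy as np, cv2
from scipy.spatial.transform import Rotation as R
from workcell import telemetry, camera, calibration, workorder
def T_tool():
    o=telemetry.get_obs(); T=np.eye(4); T[:3,3]=o['ee_pos']; T[:3,:3]=R.from_euler('xyz',o['tcp_rot'],degrees=True).as_matrix(); return T
def shoot(name):
    c=calibration(name); f=200/np.tan(np.radians(c['vertical_fov']/2))
    if name=='wrist': T=T_tool()@np.array(c['hand_eye'])
    else:
        M=np.eye(4); M[:3,:3]=cv2.Rodrigues(np.array(c['rvec'],float))[0]; M[:3,3]=np.ravel(c['tvec']); T=np.linalg.inv(M)
    im,d=camera(name)
    v,u=np.mgrid[:400,:640]
    P=np.stack([(u-c['cx'])/f*d,(v-c['cy'])/f*d,d],-1)@T[:3,:3].T+T[:3,3]
    return im,d,P
E
python3 - <<'E'
from h import *
print(telemetry.get_obs())
for n in('scene','top'):
    print(calibration(n))
    im,d,P=shoot(n); cv2.imwrite(f'pics/{n}0.png',im[...,::-1]); np.savez(f'{n}0.npz',im=im,d=d,P=P)
    hsv=cv2.cvtColor(im,cv2.COLOR_RGB2HSV)
    m=(((hsv[...,0]<8)|(hsv[...,0]>172))&(hsv[...,1]>130)&(hsv[...,2]>60)).astype(np.uint8)
    k,l,s,c=cv2.connectedComponentsWithStats(m)
    for i in range(1,k):
        if s[i,4]>60:
            q=P[(l==i)&(d>0)]; print(n,s[i],c[i].round(), np.median(q,0).round(3),np.percentile(q,[3,97],axis=0).round(3).tolist())
E
```

```text
pics
{'time': 0.0, 'q': array([ 7.23066527e+01,  5.01140188e+00,  1.00348740e+01,  9.51034387e+01,
       -9.94629422e-04,  8.99996760e+01]), 'qd': array([-0.02303032,  0.01148217,  0.02181149, -0.05262137, -0.02560923,
        0.12408964]), 'joint_efforts': array([-1.59951187e-04, -5.20385385e+01,  4.64810371e+01,  1.60354137e-02,
       -4.18831758e-05, -3.93057618e-06]), 'ee_pos': array([0.16709213, 0.52376361, 0.24958396]), 'tcp_rot': array([-1.79920033e+02,  9.94176249e-04,  1.62306978e+02]), 'wrist_force': array([ 0.16888539, -0.20288526, -1.11698798]), 'torque': array([-0.04604163,  0.00017337,  0.0179355 ]), 'grasp_force': 0.0, 'opening': 0.08551546607223455}
{'vertical_fov': 55.50936111679158, 'cx': 322.014290410701, 'cy': 201.9050453759737, 'rvec': array([ 1.80346612, -0.96170698,  0.63526914]), 'tvec': array([-0.37997612,  0.25404416,  0.4616407 ])}
scene [ 84 129  14  28 148] [ 91. 142.] [0.445 0.608 0.145] [[0.44, 0.59, -0.351], [1.206, 2.268, 0.175]]
scene [475 155  10  12 102] [480. 160.] [ 0.832 -0.333  0.161] [[0.828, -0.341, 0.15], [0.837, -0.323, 0.173]]
scene [155
[... 1041 characters left out ...]
0.831, -0.336, 0.157], [0.851, -0.319, 0.175]]
top [ 37 153  13  36 383] [ 43. 170.] [0.678 0.633 0.02 ] [[0.639, 0.623, -0.001], [0.717, 0.656, 0.025]]
top [457 153  31  28 700] [473. 167.] [ 0.688 -0.363  0.123] [[0.664, -0.408, 0.004], [0.719, -0.338, 0.127]]
top [332 201  36  32 738] [349. 216.] [ 0.575 -0.1    0.123] [[0.547, -0.136, 0.001], [0.608, -0.07, 0.127]]
top [  0 262  26  11 222] [ 11. 267.] [0.447 0.604 0.135] [[0.405, 0.59, -0.789], [0.457, 1.26, 0.156]]
top [ 625  277   15  123 1236] [634. 330.] [ 0.352 -0.745  0.02 ] [[0.209, -0.761, 0.013], [0.458, -0.736, 0.024]]
top [616 278  15 122 993] [623. 340.] [ 0.317 -0.733 -0.003] [[0.194, -0.963, -0.362], [0.45, -0.726, 0.005]]
```

View pics/scene0.png

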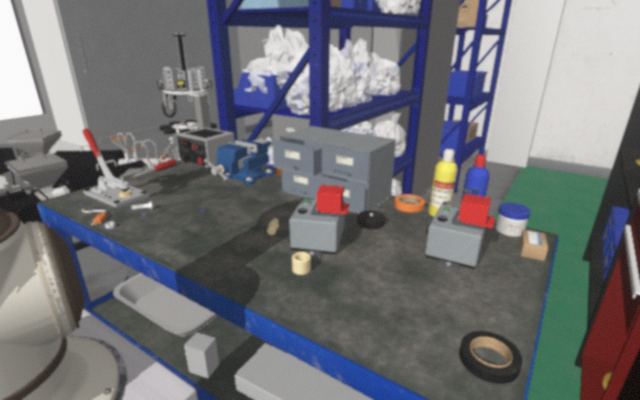

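View pics/top0.png

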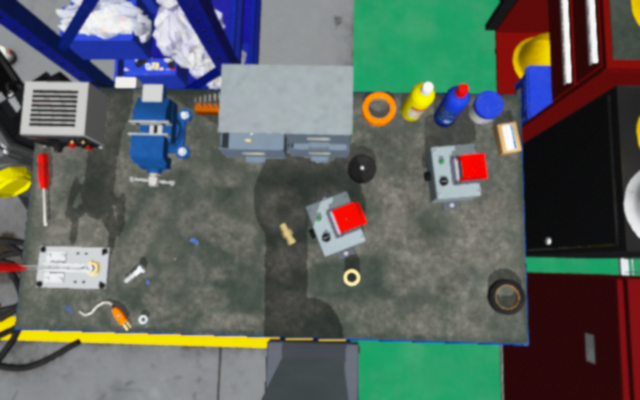

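```bash
python3 - <<'E'
from h import *
z=np.load('top0.npz');im,d,P=z['im'],z['d'],z['P']
hsv=cv2.cvtColor(im,cv2.COLOR_RGB2HSV)
red=(((hsv[...,0]<8)|(hsv[...,0]>172))&(hsv[...,1]>130)&(hsv[...,2]>60))
near=(np.hypot(P[...,0]-.575,P[...,1]+.1)<.11)
for nm,m in(('guardtop',red&near&(abs(P[...,2]-.124)<.007)),('lip',red&near&(abs(P[...,2]-.083)<.008)),('boxtop',near&(abs(P[...,2]-.075)<.008))):
    q=P[m]; r=cv2.minAreaRect((q[:,:2]*1000).astype(np.float32)); print(nm,len(q),q.mean(0).round(4),r,cv2.boxPoints(r).round(0).tolist())
E
```

```text
guardtop 564 [ 0.5724 -0.0951  0.1236] ((572.8014526367188, -95.19258117675781), (50.020042419433594, 50.70833206176758), 23.33552360534668) [[540.0, -82.0], [560.0, -128.0], [606.0, -109.0], [586.0, -62.0]]
lip 127 [ 0.5874 -0.1193  0.0832] ((579.1622314453125, -101.49224853515625), (56.579620361328125, 61.48025894165039), 22.6119384765625) [[541.0, -84.0], [565.0, -141.0], [617.0, -119.0], [593.0, -62.0]]
boxtop 1828 [ 0.5589 -0.0669  0.076 ] ((565.8827514648438, -78.2803726196289), (120.00972747802734, 114.7044448852539), 22.813749313354492) [[488.0, -49.0], [533.0, -154.0], [643.0, -108.0], [599.0, -2.0]]
```

Scene view: the near box is at about (320,225), with its red guard at (331,200) and the bushing at (301,263). Top view: guard at (349,216) with its lip on the right at about (363,212), puck at (362,168) and fitting at (287,233). The guard top and the box top give the same box centre, (0.563, -0.0715), with x_box at 112.8°.

```bash
cat >> h.py <<'E'
C=np.array([.563,-.0715,0]); YAW=112.8
def goal(ax,az,tilt):
    """tool pose with hinge-side tip corner A at box x=ax, z=az (mm), y=0; returns shift mm, rotvec deg in the current tool frame"""
    B=R.from_euler('z',YAW,degrees=True).as_matrix(); t=np.radians(tilt); s,c=np.sin(t),np.cos(t)
    p,z=np.array([c,0,s]),np.array([s,0,-c]); Rt=B@np.stack([p,[0,-1,0],z],1)
    tcp=C+B@(np.array([ax,0,az])/1e3-.011*p-.019*z)
    T=T_tool()
    print('tcp',tcp.round(4),'shift',((tcp-T[:3,3])@T[:3,:3]*1e3).round(1),'turn',R.from_matrix(T[:3,:3].T@Rt).as_rotvec(degrees=True).round(1))
def where():
    o=telemetry.get_obs(); T=T_tool(); B=R.from_euler('z',YAW,degrees=True).as_matrix()
    A=T[:3,3]+.011*T[:3,0]+.019*T[:3,2]
    print('t',round(o['time'],2),'A box mm',(B.T@(A-C)*1e3).round(1),'rpy',o['tcp_rot'].round(1),'F box',(B.T@o['wrist_force']).round(1),'q',o['q'].round(1),'open',o['opening'])
E
python3 - <<'E'
from h import *
print(np.array(calibration('wrist')['hand_eye']).round(3))
goal(-115,170,32); where()
z=np.load('scene0.npz');P=z['P'];im=z['im']
hsv=cv2.cvtColor(im,cv2.COLOR_RGB2HSV)
red=(((hsv[...,0]<8)|(hsv[...,0]>172))&(hsv[...,1]>130)&(np.hypot(P[...,0]-.575,P[...,1]+.1)<.11))
B=R.from_euler('z',YAW,degrees=True).as_matrix(); q=(P[red]-C)@B*1e3
print(np.percentile(q,[2,10,50,90,98],axis=0).round(1))
E
```

```text
[[ 0.001 -0.951 -0.309  0.079]
 [ 1.     0.001  0.    -0.   ]
 [ 0.    -0.309  0.951 -0.123]
 [ 0.     0.     0.     1.   ]]
tcp [ 0.6151 -0.1954  0.1803] shift [-645.4 -549.    70. ] turn [-13.9  30.   48.2]
t 0.1 A box mm [709.4 142.6 230.7] rpy [-179.9   -0.   162.3] F box [0.4 0.3 0.5] q [72.3  5.  10.  95.1  0.  90. ] open 0.08539744303728539
[[-61.3 -13.   80.3]
 [-52.   -2.1  84.4]
 [-30.   24.6 107.7]
 [ -8.1  26.7 124.4]
 [ -2.7  27.9 125.1]]
```

Emit:
{"fn": "play_rows", "kwargs": {"increments": [[[-645, -549, 20], [-14, 30, 48], 1], [[-645, -549, 20], [-14, 30, 48], 1], [[-645, -549, 20], [-14, 30, 48], 1], [[-645, -549, 20], [-14, 30, 48], 1], [[-645, -549, 20], [-14, 30, 48], 1], [[-645, -549, 20], [-14, 30, 48], 1], [[-645, -549, 20], [-14, 30, 48], 1], [[-645, -549, 20], [-14, 30, 48], 1], [[-645, -549, 20], [-14, 30, 48], 1], [[-645, -549, 20], [-14, 30, 48], 1], [[-645, -549, 20], [-14, 30, 48], 1], [[-645, -549, 20], [-14, 30, 48], 1], [[-645, -549, 20], [-14, 30, 48], 1], [[-645, -549, 20], [-14, 30, 48], 1], [[-645, -549, 20], [-14, 30, 48], 1], [[-645, -549, 20], [-14, 30, 48], 1], [[-645, -549, 20], [-14, 30, 48], 1], [[-645, -549, 20], [-14, 30, 48], 1], [[-645, -549, 20], [-14, 30, 48], 1], [[-645, -549, 20], [-14, 30, 48], 1]]}}

```text
time: 2.1
ee_pos: [0.6149, -0.1952, 0.2291]
tcp_rot: [179.9, -32.2, 113.0]
wrist_force: [-0.5, -0.2, -0.0]
opening: 0.0001
grasp_force: 0.0
```

```bash
python3 - <<'E'
from h import *
where(); goal(-105,140,32)
im,d,P=shoot('wrist'); cv2.imwrite('pics/w1.png',im[...,::-1])
hsv=cv2.cvtColor(im,cv2.COLOR_RGB2HSV)
red=(((hsv[...,0]<8)|(hsv[...,0]>172))&(hsv[...,1]>130)&(np.hypot(P[...,0]-.575,P[...,1]+.1)<.11))
B=R.from_euler('z',YAW,degrees=True).as_matrix(); q=(P-C)@B*1e3
top=q[red&(abs(q[...,2]-124)<4)]; lip=q[red&(q[...,2]<88)&(q[...,2]>78)]
for a in(top,lip):
  if len(a)>20: print(len(a),np.percentile(a,[1,50,99],axis=0).round(1).tolist(),cv2.minAreaRect(a[:,:2].astype(np.float32)))
E
```

```text
t 2.1 A box mm [-1.147e+02  1.000e-01  2.188e+02] rpy [179.9 -32.2 113. ] F box [ 0.   0.5 -0. ] q [-26.   46.4  57.4 126.3  20.6  36.4] open 0.00011085073929227185
tcp [ 0.6112 -0.1862  0.1503] shift [-33.7  -0.1  71.9] turn [ 0.1 -0.2  0.1]
3285 [[-50.5, -24.8, 120.8], [-27.2, -0.1, 122.7], [-1.1, 23.8, 124.6]] ((-25.480268478393555, -0.5511894226074219), (51.2702522277832, 50.104801177978516), 0.24798138439655304)
879 [[-64.0, -24.8, 79.1], [-56.3, 0.6, 83.1], [23.7, 26.4, 87.5]] ((-20.597042083740234, 0.011341094970703125), (58.417274475097656, 88.54107666015625), 87.39564514160156)
```

View pics/w1.png

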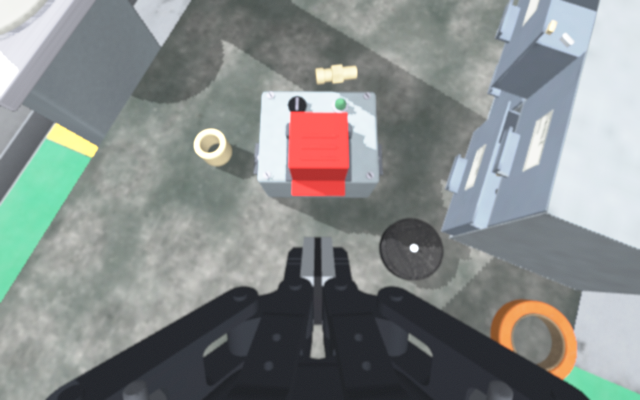

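Wrist view: guard top at (320,145) and lip at (318,187), with the fingertips at (318,240) in line. The close measurement agrees with the estimate to 1 mm. Next I go down in steps, watching joint 4.

Emit:
{"fn": "play_rows", "kwargs": {"increments": [[[-34, 0, 72], [0, 0, 0], 1], [[-34, 0, 72], [0, 0, 0], 1], [[-34, 0, 72], [0, 0, 0], 1], [[-34, 0, 72], [0, 0, 0], 1]]}}

```text
time: 2.55
ee_pos: [0.6108, -0.1852, 0.1533]
tcp_rot: [179.8, -32.1, 113.1]
wrist_force: [1.1, 0.3, 0.2]
opening: -0.0
grasp_force: 0.0
```

```bash
python3 - <<'E'
from h import *
where(); goal(-82,67,32);goal(-58,67,32)
E
```

```text
t 2.55 A box mm [-104.     0.   143.1] rpy [179.8 -32.1 113.1] F box [-0.1 -1.1  0.2] q [-25.4  41.5  41.4 114.9  20.8  36.9] open -2.4105061676995444e-05
tcp [ 0.6023 -0.165   0.0773] shift [-21.8  -0.2  76.1] turn [ 0.1 -0.1  0.3]
tcp [ 0.593  -0.1428  0.0773] shift [-1.5 -0.1 88.9] turn [ 0.1 -0.1  0.3]
```

Emit:
{"fn": "play_rows", "kwargs": {"increments": [[[-19, 0, 74], [0, 0, 0], 1], [[-19, 0, 74], [0, 0, 0], 1], [[-19, 0, 74], [0, 0, 0], 1], [[-19, 0, 74], [0, 0, 0], 1], [[-14, 0, 77], [0, 0, 0], 1], [[-9, 0, 80], [0, 0, 0], 1], [[-4, 0, 83.5], [0, 0, 0], 1], [[1, 0, 87], [0, 0, 0], 1], [[1, 0, 87], [0, 0, 0], 1], [[1, 0, 87], [0, 0, 0], 1]]}}

```text
time: 3.55
ee_pos: [0.5931, -0.1426, 0.0782]
tcp_rot: [179.8, -32.1, 113.1]
wrist_force: [-0.5, 0.4, 0.0]
opening: -0.0
grasp_force: 0.0
```

```bash
python3 - <<'E'
from h import *
where(); goal(-48,107,32); goal(-24,107,32)
im,d,P=shoot('scene'); cv2.imwrite('pics/s1.png',cv2.resize(im[150:270,260:420,::-1],(800,600),interpolation=cv2.INTER_CUBIC))
E
```

```text
t 3.55 A box mm [-57.8  -0.2  68. ] rpy [179.8 -32.1 113.1] F box [0.6 0.3 0. ] q [-22.9  35.8  24.6 102.9  21.9  39.4] open -4.6475439915968845e-05
tcp [ 0.5891 -0.1336  0.1173] shift [ 29.1  -0.1 -27.8] turn [ 0.1 -0.1  0.2]
tcp [ 0.5798 -0.1115  0.1173] shift [ 49.4  -0.  -15.1] turn [ 0.1 -0.1  0.2]
```

View pics/s1.png

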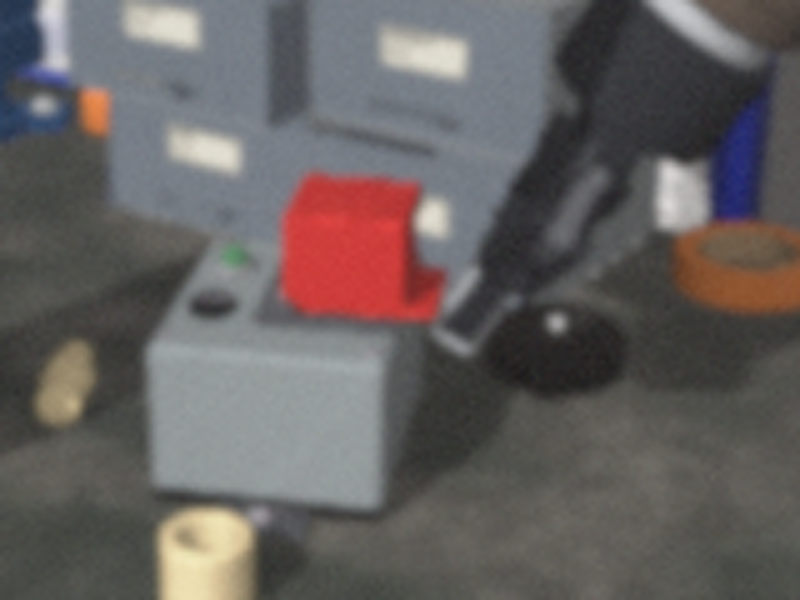

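Crop: the tip at (450,335) sits just under the lip edge at (440,300), clear of the box. Now I lift along the arc.

Emit:
{"fn": "play_rows", "kwargs": {"increments": [[[4, 0, -2.5], [0, 0, 0], 1], [[8, 0, -6], [0, 0, 0], 1], [[12, 0, -10], [0, 0, 0], 1], [[16, 0, -14], [0, 0, 0], 1], [[20, 0, -18], [0, 0, 0], 1], [[24, 0, -22], [0, 0, 0], 1], [[27, 0, -25], [0, 0, 0], 1], [[29, 0, -28], [0, 0, 0], 1], [[29, 0, -28], [0, 0, 0], 1], [[29, 0, -28], [0, 0, 0], 1]]}}

```text
time: 4.6
ee_pos: [0.5894, -0.1339, 0.1171]
tcp_rot: [179.8, -32.1, 113.0]
wrist_force: [1.3, -1.2, 0.5]
opening: 0.0001
grasp_force: 0.4
```

```bash
python3 - <<'E'
from h import *
where(); goal(-24,107,32)
im,d,P=shoot('scene'); cv2.imwrite('pics/s2.png',cv2.resize(im[150:270,260:420,::-1],(800,600),interpolation=cv2.INTER_CUBIC))
E
```

```text
t 4.6 A box mm [-4.840e+01 -1.000e-01  1.069e+02] rpy [179.8 -32.1 113. ] F box [-1.6 -0.7  0.5] q [-22.3  34.1  26.4 106.2  22.1  40. ] open 0.00014405194289083363
tcp [ 0.5798 -0.1115  0.1173] shift [20.7 -0.1 12.8] turn [ 0.1 -0.1  0.2]
```

View pics/s2.png

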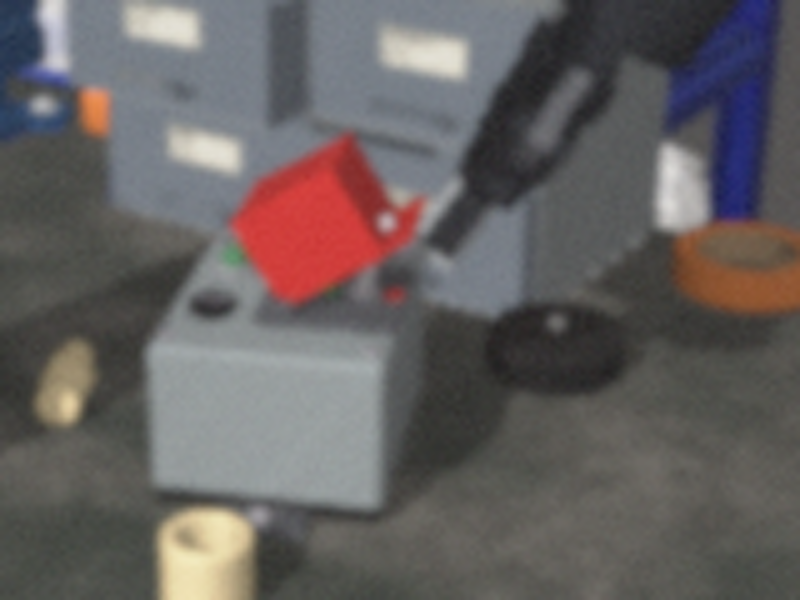

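Crop: the guard is up about 30°, resting on the finger at (425,220), and the toggle ball is visible at (388,222). Now I push towards the hinge.

Emit:
{"fn": "play_rows", "kwargs": {"increments": [[[3, 0, 2], [0, 0, 0], 1], [[6, 0, 4], [0, 0, 0], 1], [[9, 0, 5.5], [0, 0, 0], 1], [[12, 0, 7.5], [0, 0, 0], 1], [[14, 0, 8.8], [0, 0, 0], 1], [[16, 0, 10], [0, 0, 0], 1], [[18, 0, 11.3], [0, 0, 0], 1], [[19, 0, 12], [0, 0, 0], 1], [[20, 0, 12.5], [0, 0, 0], 1], [[20, 0, 12.5], [0, 0, 0], 1]]}}

```text
time: 5.65
ee_pos: [0.5801, -0.1121, 0.1172]
tcp_rot: [179.8, -32.1, 113.0]
wrist_force: [1.2, -1.8, -1.1]
opening: -0.0002
grasp_force: 0.6
```

```bash
python3 - <<'E'
from h import *
where()
im,d,P=shoot('scene'); cv2.imwrite('pics/s3.png',cv2.resize(im[150:270,260:420,::-1],(800,600),interpolation=cv2.INTER_CUBIC))
E
```

```text
t 5.65 A box mm [-24.6  -0.  107. ] rpy [179.8 -32.1 113. ] F box [-2.2 -0.4 -1.1] q [-20.9  31.3  22.5 104.6  22.7  41.3] open -0.00020609507662158806
```

View pics/s3.png

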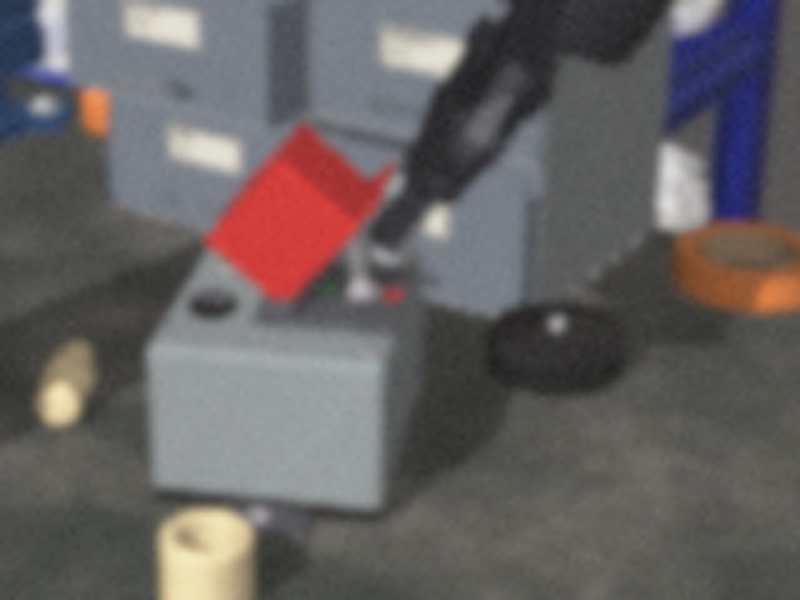

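Crop: the guard is up about 45°. The toggle shaft at (360,270) leans towards the hinge and the finger is at (385,250). The force is low, so it is not yet at its stop. I push on in small steps until the force rises.

Emit:
{"fn": "play_rows", "kwargs": {"increments": [[[0.8, 0, 0.5], [0, 0, 0], 1], [[1.7, 0, 1.1], [0, 0, 0], 1], [[1.7, 0, 1.1], [0, 0, 0], 1]]}}

```text
time: 6.0
ee_pos: [0.5793, -0.1103, 0.1172]
tcp_rot: [179.8, -32.1, 113.0]
wrist_force: [0.2, -0.7, -1.6]
opening: -0.0004
grasp_force: 0.8
```

Emit:
{"fn": "play_rows", "kwargs": {"increments": [[[0.8, 0, 0.5], [0, 0, 0], 1], [[0.8, 0, 0.5], [0, 0, 0], 1]]}}

```text
time: 6.2
ee_pos: [0.5791, -0.1097, 0.1171]
tcp_rot: [179.8, -32.1, 113.0]
wrist_force: [1.9, -3.7, -2.6]
opening: -0.0003
grasp_force: 1.9
```

Emit:
{"fn": "play_rows", "kwargs": {"increments": [[[0.8, 0, 0.5], [0, 0, 0], 1], [[0.8, 0, 0.5], [0, 0, 0], 1]]}}

```text
time: 6.4
ee_pos: [0.579, -0.1094, 0.1171]
tcp_rot: [179.8, -32.0, 113.0]
wrist_force: [3.5, -6.1, -1.1]
opening: -0.0003
grasp_force: 3.8
```

Emit:
{"fn": "play_rows", "kwargs": {"increments": [[[0.8, 0, 0.5], [0, 0, 0], 1], [[0.8, 0, 0.5], [0, 0, 0], 1], [[0.8, 0, 0.5], [0, 0, 0], 1]]}}

```text
time: 6.7
ee_pos: [0.5789, -0.1092, 0.1171]
tcp_rot: [179.7, -31.9, 113.0]
wrist_force: [6.0, -10.8, -0.4]
opening: 0.0001
grasp_force: 5.6
```

```bash
python3 - <<'E'
from h import *
where()
E
```

```text
t 6.7 A box mm [-2.150e+01 -1.000e-01  1.068e+02] rpy [179.7 -31.9 113. ] F box [-12.3  -1.4  -0.4] q [-20.7  30.8  21.8 104.1  22.7  41.6] open 0.00012154078018745814
```

Toggle is at its stop (12 N against 1.2 N to move it, at the predicted position). Withdraw to the front.

Emit:
{"fn": "play_rows", "kwargs": {"increments": [[[-4, 0, -2.5], [0, 0, 0], 1], [[-10, 0, -6.3], [0, 0, 0], 1], [[-18, 0, -11.3], [0, 0, 0], 1], [[-26, 0, -16.3], [0, 0, 0], 1], [[-36, 0, -22.5], [0, 0, 0], 1], [[-50, 0, -31], [0, 0, 0], 1], [[-75, 0, -47], [0, 0, 0], 1], [[-90, 0, -80], [0, 0, 0], 1], [[-90, 0, -120], [0, 0, 0], 1], [[-90, 0, -140], [0, 0, 0], 1], [[-90, 0, -140], [0, 0, 0], 1], [[-90, 0, -140], [0, 0, 0], 1], [[-90, 0, -140], [0, 0, 0], 1]]}}

```text
time: 8.0
ee_pos: [0.6364, -0.2465, 0.1872]
tcp_rot: [179.7, -32.1, 113.0]
wrist_force: [-0.8, 0.3, 0.5]
opening: 0.0001
grasp_force: 0.0
```

```bash
python3 - <<'E'
from h import *
where()
im,d,P=shoot('scene'); a=im[140:280,250:430,::-1]
w,d,P=shoot('wrist'); 
cv2.imwrite('pics/s4.png',np.hstack([cv2.resize(a,(400,311)),cv2.resize(w[...,::-1],(400,250))[:250] if 0 else cv2.copyMakeBorder(cv2.resize(w[...,::-1],(400,250)),0,61,0,0,0)]))
E
```

```text
t 8.0 A box mm [-170.4    0.2  177. ] rpy [179.7 -32.1 113. ] F box [0.5 0.6 0.5] q [-28.6  57.3  70.8 129.4  19.5  33.9] open 9.706551031907864e-05
```

View pics/s4.png

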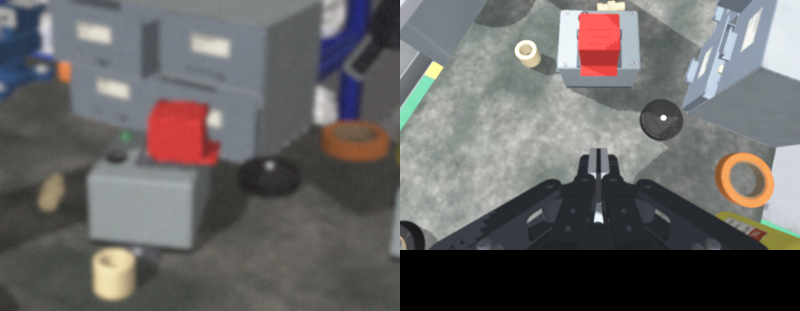

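Guard shut, loose parts in place (scene crop: guard at (178,132)). Joint 3 is right at its range end, so I back off a little before handing in.

Emit:
{"fn": "play_rows", "kwargs": {"increments": [[[0, 0, 20], [0, 0, 0], 1], [[0, 0, 35], [0, 0, 0], 1], [[0, 0, 35], [0, 0, 0], 1], [[0, 0, 35], [0, 0, 0], 1]]}}

```text
time: 8.5
ee_pos: [0.6291, -0.2288, 0.1598]
tcp_rot: [179.7, -32.0, 113.1]
wrist_force: [0.5, -0.3, -0.2]
opening: -0.0001
grasp_force: 0.0
```

```bash
python3 - <<'E'
from h import *
where(); print(workorder.job_done())
E
```

```text
t 8.5 A box mm [-1.512e+02  1.000e-01  1.495e+02] rpy [179.7 -32.  113.1] F box [-0.5 -0.3 -0.2] q [-27.7  49.8  55.2 121.   19.8  34.7] open -9.019702819955695e-05
the job is handed in; nothing more can be done
None
```

I pushed the toggle against its stop on the hinge side, the guard dropped shut over it and the bushing, puck and fitting look undisturbed; I handed in at 8.5 s, with one doubt: joint 3 read 70.8° (limit 70.77°) for a moment while withdrawing, which may count as a range violation.

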